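# Turn the bead jug to the dish and tip it out

## Robot

A 6-joint arm with a two-finger parallel gripper is mounted at the origin on the work surface. World frame = base frame: x ahead of the robot, y to its left, z up, the work surface at z = 0. Lengths are in m, angles in rad, forces in N, time in s.
With the tool pointing down it reaches from about 0.3 to 0.875 m from the base axis. Payload 6.4 kg.
Tool frame: the origin (TCP) lies between the finger pads; the fingertips stand 19 mm ahead of it and the grasp point (between the pads) is the TCP (ctrl.tips_ahead is the z of the fingertips in the tool frame, in m); z points along the fingers, y is the line along which they close (so a half turn about z gives the same grasp; the last joint's range is limited). The gripper opens to 85 mm and grips with 20 to 120 N. Pads are 22 mm wide; open, the fingers measure 114 mm over their backs; the gripper's body (76 mm by 85 mm) begins 54 mm behind the grasp point. The pads swing forward as they close: fully open they stand 13 mm farther back than shut.
Start: joints at [-1.394, 0.181, 1.607, -0, 1.354, -0.206], TCP at [0.215, -0.533, 0.25] pointing down, gripper open.
Joint ranges: [-2.99, 2.99], [-0.89, 2.07], [0.3, 2.58], [-1.14, 4.28], [0, 2.63], [-3.12, 3.12]. Speed limits (rad/s): [2.57, 2.57, 3.01, 3.14, 3.14, 3.14].

## Interface

Orientations are given as a unit quaternion [w, x, y, z].
In Python, from bench import readout, vision, ctrl gives the robot as it stands.
- The arm moves only by the tool play_rows, never from a script. Its arguments are lists of equal length, an entry for each row: "xyz": the shift along the tool's x, y, z in mm, a list of three; "rot": the turn, a rotation vector about the tool's x, y, z in rad, a list of three; "grip": the opening, from 0 (shut) to 1 (fully open). In form: {"xyz": [[x, y, z], ...], "rot": [[rx, ry, rz], ...], "grip": [grip, ...]}. A call has exactly 10 rows; each row is the pose to reach, as a shift and turn from the pose commanded when the call began, along the tool's axes at that moment; what a row does not reach only later rows make up. A row lasts 1/8 s, in which the tool goes at most 62.5 mm and 10.7 degrees, less where a joint would pass 70% of its speed; a pose out of reach is approached as far as the arm can. A call with a gripper value outside its range is refused whole. The fingers move at their own pace and stop on an object; the grip force is fixed at half the most. Time passes only in rows, so rows that repeat a pose let the fingers close, or fill a call up. It gives the time, the measured TCP pose, the force, the opening and the grip force at its end, in the units of the state.
- readout.get_obs(): the state, without advancing time (a new reading comes with each control period).
- vision.camera(name): name is "scene" or "top" or "wrist"; returns a dict with "color" (384x512x3 uint8, red, green, blue), "depth" (384x512 float32, m along the optical axis (not along the pixel's ray), 0 where there is no reading), "camera_matrix" (3x3 intrinsics, pixels), "extrinsics" (4x4, takes a point from camera to world coordinates); the wrist camera has in their place "hand_eye" (4x4, takes a point from camera to tool coordinates, whose origin is the TCP and whose axes are the flange's). Camera axes: x right, y down, z forward; pixel columns grow to the right and rows downward; lengths in m; the calibration is good to about 2 mm. A picture is of the moment at which its call begins: read the wrist's pose just before it.
- ctrl.hand_in(): hands the job in; it is judged then, once.
The state is a dict: "time_s": time; "q": joint angles; "dq": joint speeds; "joint_efforts": joint torques, N m; "eef_pos": TCP position; "eef_rot": TCP orientation; "wrist_force": force on the tool from outside, world axes, zero at the start; "torque": the same for the moment, N m; "opening": opening from 0.0 (shut) to 1.0 (fully open); "grasp_force": force on a finger pad.
Only numpy, scipy, OpenCV 4.12 (cv2) and the standard library are available. Lean on these libraries where they do the work, as an engineer would, in place of code of your own. Each camera call takes 0.05 s, during which the arm holds its last target. There are 200 camera calls.

## Task

Turn the spouted jug round where it stands on its coaster until its spout points at the middle of the dish, then lift it and tip all four beads out over its spout into the dish. Set the jug gently back upright inside the rim of its coaster, and leave the dish and the other things on the chest where they are.

Things in the scene. Friction and masses are not known exactly. Their poses are not given: they have to be found in the camera images.
- jug: White faceted jug, 0.26-0.40 kg, loose in the coaster with 8 mm play; turns under a light push. Origin centre of underside; x where the spout points, z up, handle at -x. Foot 76 mm across; 4 mm wall flares 12 degrees to a rim 122 mm across, 108 mm high; 78 mm high under the spout, whose trough (38 mm clear) slopes up and out. Beads all run out only when tipped 90 degrees or more towards the spout.
- handle (a point): Middle of the jug's handle: upright bar 14 mm wide (jug y), 16 mm deep (jug x), 66 mm tall, its middle 95 mm behind the jug's axis and 62 mm above its underside. Two level arms 14 mm wide and 12 mm high join it to the wall, at 35 and 89 mm height; free gap between bar and wall 35 to 40 mm. Axes as the jug.
- spout_lip (a point): Middle of the outer edge of the spout, where beads leave: 76 mm ahead of the jug's axis and 101 mm above its underside. The trough's side cheeks stand about 10 mm higher. Beads that lodge side by side in the spout come free when the jug is rocked back and tipped again. Axes as the jug.
- coaster: Round cork coaster fixed to the chest top, 104 mm across, with a raised rim: floor 4 mm thick, rim 10 mm high in all and 6 mm wide, 92 mm across inside. Origin: centre of its underside.
- dish: Round terracotta bowl, loose, 0.45 kg, 160 mm across the rim, 50 mm high, wall 5 mm. Origin: centre of its underside. It stands 200 to 320 mm from the coaster (centre to centre), to its left or to its right.
- bead1_center (a point): Centre of a dark polished stone bead, a ball 18 mm across, 11 g; one of four lying in the jug at the start.
- bead2_center (a point): Centre of a dark polished stone bead, a ball 18 mm across, 11 g; one of four lying in the jug at the start.
- bead3_center (a point): Centre of a dark polished stone bead, a ball 18 mm across, 11 g; one of four lying in the jug at the start.
- bead4_center (a point): Centre of a dark polished stone bead, a ball 18 mm across, 11 g; one of four lying in the jug at the start.
- books: Bystander: stack of two books, 110 x 178 mm, 42 mm high, origin centre of the underside.
- vase: Bystander: glass bottle vase 72 mm across and 155 mm high with dried stems up to 0.24 m, origin centre of the underside.
- bird: Bystander: small wooden bird on a foot, about 80 x 52 mm and 90 mm high, origin centre of the foot's underside.
There are look-alikes about, which are no part of the job. Of the things that look like the coaster, take the one that is farthest to the robot's left at the start.

How it is judged:
On the way, in this order (a step that is already met when the one before it is completed fails the run):
1. the jug, still standing in its coaster, has been turned so that its spout points at the middle of the dish (the dish's centre within 35 mm of the line of the spout) (angle between jug's own z axis and vertical below 0.1 rad and horizontal distance between jug and coaster below 0.014 m and height (world z) of jug below 0.009 m and x of dish in the frame of jug above 0.1 m and y of dish in the frame of jug between -0.035 and 0.035 m), for 0.2 s.
2. the jug is tipped by more than 70 degrees with the spout's lip over the dish (within 70 mm of its centre) (angle between jug's own z axis and vertical above 1.22 rad and horizontal distance between spout_lip and dish below 0.07 m and height (world z) of spout_lip below 0.16 m), for 0.2 s.
At the end, for the whole second after the job is handed in: All four beads lie in the dish (centres within 75 mm of the dish's centre and below 50 mm), and the jug stands upright (within 6 degrees), at rest, inside the coaster's rim (within 14 mm of its centre, its underside lower than 9 mm); which way the spout then points does not matter (angle between jug's own z axis and vertical below 0.1 rad and horizontal distance between jug and coaster below 0.014 m and height (world z) of jug below 0.009 m and linear speed of jug below 0.02 m/s and horizontal distance between each of bead1_center, bead2_center, bead3_center, bead4_center and dish below 0.075 m and height (world z) of each of bead1_center, bead2_center, bead3_center, bead4_center below 0.05 m); the robot touches nothing.
It fails at once if the jug is banged down on the coaster (more than 40 N) (contact force between jug and coaster above 40 N).
It fails at once if the dish is shifted by more than 30 mm (distance of dish from where it was at the start of the episode above 0.03 m).
It fails at once if the books are moved by more than 30 mm (distance of books from where it was at the start of the episode above 0.03 m).
It fails at once if the vase is moved by more than 30 mm (distance of vase from where it was at the start of the episode above 0.03 m).
It fails at once if the bird is moved by more than 30 mm (distance of bird from where it was at the start of the episode above 0.03 m).
It also fails if it takes over 69 s, if anything falls off the work surface, if the arm or the gripper's body presses on something with over 40 N, if the wrist force passes 120 N, or if a joint passes its speed limit or range.

## Working session

There is one attempt and no reset: what is moved stays moved. The work goes in short steps, Python scripts to look and compute and a tool call to move; the robot and the scene stay as the last step left them, time stands still between calls to the robot, and variables do not carry over. Pictures are saved under pics/ and viewed, at most 10 in all, crops included, and the job is handed in when it is done.

Besides the shell and the picture viewer there is one more tool, called after ">>>" as name(argument=value, ...), one argument or row to a line, values as JSON. play_rows: Moves the arm, as the interface text tells. Its arguments: {"type":"object","properties":{"xyz":{"type":"array","items":{"type":"array","items":{"type":"number"}}},"rot":{"type":"array","items":{"type":"array","items":{"type":"number"}}},"grip":{"type":"array","items":{"type":"number"}}},"required":["xyz","rot","grip"]}

```bash
mkdir -p pics; cat > h.py <<'E'
import numpy as np, cv2
from bench import readout, vision, ctrl
from scipy.spatial.transform import Rotation as R
def pose():
    o=readout.get_obs(); T=np.eye(4); q=o['eef_rot']
    T[:3,:3]=R.from_quat([q[1],q[2],q[3],q[0]]).as_matrix(); T[:3,3]=o['eef_pos']; return o,T
def cloud(name):
    o,T=pose(); c=vision.camera(name); d=c['depth']; K=c['camera_matrix']
    E=c['extrinsics'] if 'extrinsics' in c else T@c['hand_eye']
    v,u=np.indices(d.shape); P=np.stack([(u-K[0,2])/K[0,0]*d,(v-K[1,2])/K[1,1]*d,d],-1)@E[:3,:3].T+E[:3,3]
    P[d==0]=np.nan; return c['color'],P,K,E
E
python3 - <<'E'
from h import *
o,T=pose();print(o['time_s'],T.round(3),o['opening'])
ims=[]
for n in ['top','scene']:
    c,P,K,E=cloud(n);np.savez(n+'.npz',c=c,P=P,K=K,E=E);ims.append(c)
    cv2.imwrite(f'pics/{n}1.png',cv2.resize(c[...,::-1],(800,600)))
E
```

```text
0.0 [[ 0.928  0.373 -0.     0.215]
 [ 0.373 -0.928  0.002 -0.533]
 [ 0.    -0.002 -1.     0.249]
 [ 0.     0.     0.     1.   ]] 0.9970331953624509
```

View pics/top1.png

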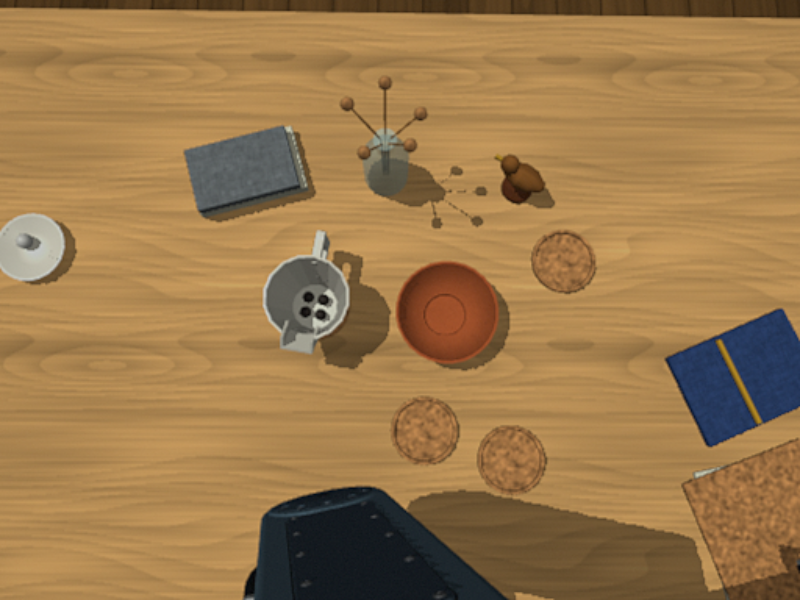

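View pics/scene1.png

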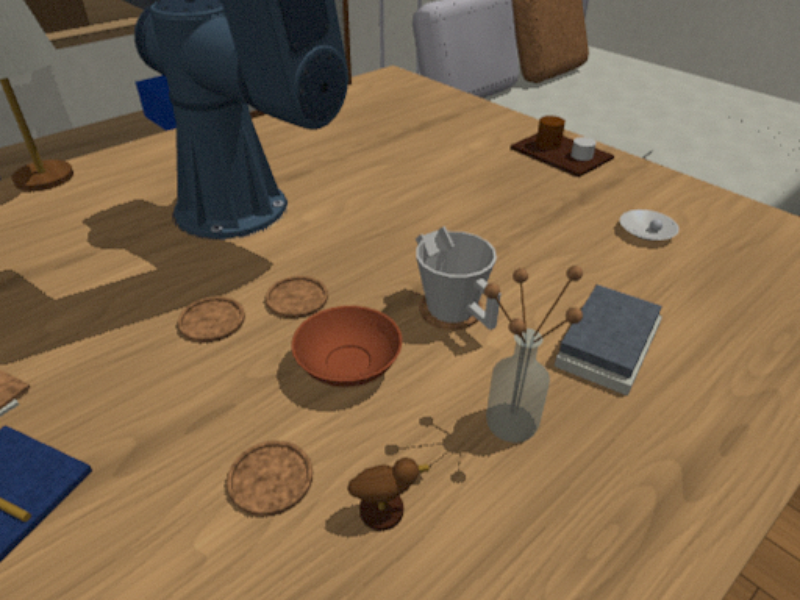

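The top view shows the jug at (307,300), with four beads inside, its spout at (298,343) pointing towards the robot and its handle at (320,245). The dish is at (447,313), the vase at (387,165) and the books at (250,170).

Coaster candidates are the one under the jug at (315,315), then (425,430), (511,459) and (563,261). Farthest left is the one under the jug, visible in the scene view at (450,305). I'll measure these next.

```bash
python3 - <<'E'
from h import *
for n in ['top','scene']:
    Z=np.load(n+'.npz');P=Z['P'];c=Z['c'].astype(int)
    X=P.reshape(-1,3);C=c.reshape(-1,3)
    if n=='top': print(Z['E'].round(3)[:3,3])
    def fit(m):
        p=X[m];A=np.c_[2*p[:,:2],np.ones(len(p))];s=np.linalg.lstsq(A,(p[:,:2]**2).sum(1),rcond=None)[0]
        return s[:2].round(4),np.sqrt(s[2]+s[0]**2+s[1]**2).round(4),len(p),p[:,2].max().round(3)
    red=(C[:,0]>100)&(C[:,0]>2*C[:,1])
    q=X[red&(X[:,2]>.02)&(X[:,2]<.06)];ctr=(q[:,:2].min(0)+q[:,:2].max(0))/2
    dish=red&(np.linalg.norm(X[:,:2]-ctr,axis=1)<.1)&(X[:,2]>.046)&(X[:,2]<.056)
    print(n,'dish',ctr,fit(dish))
    v,u=np.indices(P.shape[:2]);f=(800/512)
    u=u.ravel()*f;v=v.ravel()*f
    box=(u>255)&(u<355)&(v>225)&(v<360) if n=='top' else (u>405)&(u<500)&(v>222)&(v<335)
    gray=(C.max(1)-C.min(1)<30)&box&(X[:,2]>.012)
    rim=gray&(X[:,2]>.103)&(X[:,2]<.114)
    print('rim',fit(rim))
    if n=='top': np.savez('jug.npz',g=X[gray])
    p=X[gray&(X[:,2]<.104)&(X[:,2]>.085)]
    j=fit(rim)[0]; r=np.linalg.norm(p[:,:2]-j,axis=1)
    for nm,mm in [('handle',r>.08)]: print(nm,p[mm].mean(0).round(4),mm.sum())
    h=p[r>.08]
    g=X[gray];r=np.linalg.norm(g[:,:2]-j,axis=1); far=g[r>.07]; ang=np.degrees(np.arctan2(far[:,1]-j[1],far[:,0]-j[0]))
    print(np.histogram(ang,bins=np.arange(-180,181,20)))
    for (a,b,nm) in ([(387,180,'vase'),(290,170,'book'),(520,180,'bird')] if n=='top' else []):
        w=(abs(u-a)<45)&(abs(v-b)<50)&(X[:,2]>.02); print(nm,X[w].min(0).round(3),X[w].max(0).round(3))
E
```

```text
[ 0.397 -0.021  0.977]
top dish [ 0.51552235 -0.103067  ] (array([ 0.5157, -0.1032]), np.float64(0.0754), 223, np.float64(0.054))
rim (array([0.5224, 0.1044]), np.float64(0.0604), 402, np.float64(0.114))
handle [0.6146 0.088  0.0983] 70
(array([ 10,   0,   0,   0,   0,   0,   0,   0, 138,   0,   0,   0,   0,
         0,   0,   0,  10,  13]), array([-180, -160, -140, -120, -100,  -80,  -60,  -40,  -20,    0,   20,
         40,   60,   80,  100,  120,  140,  160,  180]))
vase [ 0.696 -0.049  0.02 ] [0.778 0.028 0.232]
book [0.696 0.123 0.02 ] [0.827 0.218 0.047]
bird [ 0.705 -0.257  0.049] [ 0.761 -0.177  0.088]
scene dish [ 0.51618961 -0.10198075] (array([ 0.5162, -0.1031]), np.float64(0.0757), 48, np.float64(0.052))
rim (array([0.5249, 0.1025]), np.float64(0.0598), 440, np.float64(0.114))
handle [0.6244 0.0837 0.0903] 21
(array([  5,   0,   0,   0,   0,   0,   0,  19, 208,   0,   0,   0,   0,
         0,   0,   0,   9,  16]), array([-180, -160, -140, -120, -100,  -80,  -60,  -40,  -20,    0,   20,
         40,   60,   80,  100,  120,  140,  160,  180]))
```

>>> play_rows(
  xyz=[
    [30,-21,0],
    [80,-57,0],
    [130,-92,0],
    [180,-127,0],
    [230,-163,0],
    [280,-198,0],
    [330,-234,0],
    [380,-269,0],
    [430,-304,0],
    [480,-340,0],
  ],
  rot=[
    [0,0,0.05],
    [0,0,0.11],
    [0,0,0.17],
    [0,0,0.23],
    [0,0,0.29],
    [0,0,0.35],
    [0,0,0.41],
    [0,0,0.47],
    [0,0,0.52],
    [0,0,0.55],
  ],
  grip=[1,1,1,1,1,1,1,1,1,1],
)

```text
time_s: 1.35
eef_pos: [0.5337, -0.0368, 0.2501]
eef_rot: [0.0, 0.996, -0.084, -0.0]
wrist_force: [0.8, -1.1, -0.4]
opening: 1.001
grasp_force: 0.0
```

```bash
cat >> h.py <<'E'
import json
def log():
    o,T=pose(); open('log.jsonl','a').write(json.dumps([list(map(float,o['q'])),T.tolist()])+'\n'); return o,T
def goal(p,Rg=None):
    "print shift in tool axes (mm) and rotvec to reach world point p, rotation Rg"
    o,T=log(); print('t',round(o['time_s'],2),'q',np.round(o['q'],2),'p',T[:3,3].round(4),'F',np.round(o['wrist_force'],1),'op',round(o['opening'],3),round(o['grasp_force'],1))
    print('shift mm',(T[:3,:3].T@(np.array(p)-T[:3,3])*1000).round(1), 'rot',None if Rg is None else R.from_matrix(T[:3,:3].T@Rg).as_rotvec().round(3))
def frame(yaw,tilt=0):
    "tool x at yaw(deg), z down, then tilt about tool y (deg)"
    return (R.from_euler('z',yaw,degrees=True)*R.from_matrix(np.diag([1,-1,-1]))*R.from_euler('y',tilt,degrees=True)).as_matrix()
E
python3 - <<'E'
from h import *
goal([.613,.088,.25],frame(-10))
c,P,K,E=cloud('wrist');print(vision.camera('wrist')['hand_eye'].round(3))
np.savez('w1.npz',c=c,P=P)
cv2.imwrite('pics/w1.png',cv2.resize(c[...,::-1],(800,600)))
E
```

```text
t 1.35 q [-0.29  0.09  1.71 -0.    1.34  1.45] p [ 0.5337 -0.0368  0.2501] F [ 0.8 -1.1 -0.4] op 1.001 0.0
shift mm [ 5.720e+01 -1.363e+02  1.000e-01] rot [0.    0.    0.006]
[[ 0.001 -0.947 -0.322  0.082]
 [ 1.     0.001 -0.    -0.   ]
 [ 0.001 -0.322  0.947 -0.122]
 [ 0.     0.     0.     1.   ]]
```

View pics/w1.png

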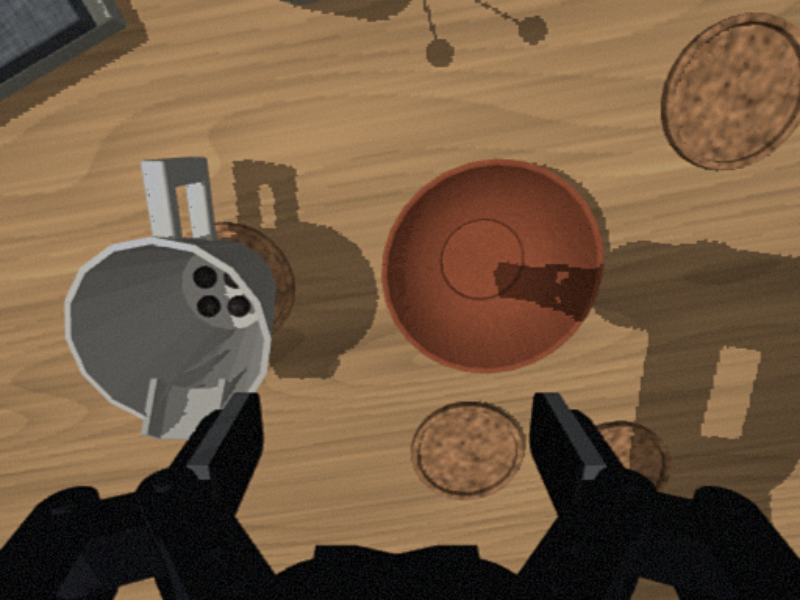

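The wrist view shows the jug with its handle bar at (155,195), four beads around (215,290), the coaster's edge at (265,270) and the dish at (495,265). Next I'll measure the coaster and handle, and check the stems.

```bash
python3 - <<'E'
from h import *
def fit(p):
    A=np.c_[2*p[:,:2],np.ones(len(p))];s=np.linalg.lstsq(A,(p[:,:2]**2).sum(1),rcond=None)[0]
    return s[:2].round(4),np.sqrt(s[2]+s[0]**2+s[1]**2).round(4),len(p)
j=np.array([.5235,.1035])
for n in ['w1','scene','top']:
    Z=np.load(n+'.npz');X=Z['P'].reshape(-1,3);C=Z['c'].reshape(-1,3).astype(int)
    r=np.linalg.norm(X[:,:2]-j,axis=1)
    p=X[(X[:,2]>.007)&(X[:,2]<.014)&(r>.04)&(r<.065)]
    print(n,'coaster rim',fit(p),p[:,2].max())
    g=(C.max(1)-C.min(1)<30)
    p=X[g&(X[:,2]>.102)&(X[:,2]<.116)&(r<.08)];print('rim',fit(p))
    h=X[g&(X[:,2]>.094)&(X[:,2]<.103)&(r>.075)&(r<.115)&(X[:,0]>.58)]
    if len(h): print('handle top',h.min(0),h.max(0),h.mean(0),len(h)); m=h[:,:2].mean(0); print(np.linalg.svd(h[:,:2]-m)[2][0])
    s=X[(X[:,2]>.12)&(X[:,2]<.26)&(X[:,0]>.62)]
    if n!='w1' and len(s): print('stems',s.min(0).round(3),s.max(0).round(3)); q=s[(s[:,1]>.02)]; print(q.min(0) if len(q) else '',len(q))
E
```

```text
w1 coaster rim (array([0.5272, 0.1003]), np.float64(0.0475), 493) 0.013319649925596644
rim (array([0.5249, 0.1032]), np.float64(0.0594), 2857)
handle top [0.59669248 0.08040181 0.09404398] [0.6286689  0.09893715 0.1001752 ] [0.6130409  0.0883121  0.09756711] 594
[-0.98634661  0.16468259]
scene coaster rim (array([0.5268, 0.0993]), np.float64(0.0466), 150) 0.013669455236296368
rim (array([0.5247, 0.1025]), np.float64(0.0599), 497)
handle top [0.59680217 0.08347375 0.09591033] [0.6286863  0.09338169 0.1009772 ] [0.60535396 0.08785134 0.09872748] 16
[0.99956254 0.02957594]
stems [ 0.699 -0.065  0.12 ] [0.806 0.048 0.244]
[0.70337091 0.0203563  0.19227652] 124
top coaster rim (array([0.5235, 0.0979]), np.float64(0.0435), 69) 0.013912592120685296
rim (array([0.5224, 0.1045]), np.float64(0.0603), 487)
handle top [0.59709545 0.08174434 0.09460058] [0.6275764  0.09784018 0.10262955] [0.61223659 0.08884488 0.09892009] 76
[-0.98344263  0.18121974]
stems [ 0.696 -0.062  0.121] [0.806 0.05  0.245]
[0.69775673 0.02013992 0.19526549] 102
```

>>> play_rows(
  xyz=[
    [20,-44,0],
    [41,-90,0],
    [62,-136,0],
    [62,-136,30],
    [62,-136,70],
    [62,-136,105],
    [62,-136,130],
    [62,-136,150],
    [62,-136,165],
    [62,-136,165],
  ],
  rot=[
    [0,0,0.006],
    [0,0,0.006],
    [0,0,0.006],
    [0,0,0.006],
    [0,0,0.006],
    [0,0,0.006],
    [0,0,0.006],
    [0,0,0.006],
    [0,0,0.006],
    [0,0,0.006],
  ],
  grip=[1,1,1,1,1,1,1,1,1,1],
)

```text
time_s: 2.7
eef_pos: [0.6161, 0.0849, 0.0842]
eef_rot: [0.0, 0.996, -0.087, -0.001]
wrist_force: [-1.3, -0.8, 0.4]
opening: 1.0
grasp_force: 0.0
```

```bash
python3 - <<'E'
from h import *
goal([.618,.087,.085],frame(-10))
c,P,K,E=cloud('wrist')
cv2.imwrite('pics/w2.png',c[...,::-1])
E
```

```text
t 2.7 q [-0.05  0.47  1.59 -0.    1.08  1.69] p [0.6161 0.0849 0.0842] F [-1.3 -0.8  0.4] op 1.0 0.0
shift mm [ 1.5 -2.4 -0.8] rot [0.    0.002 0.001]
```

View pics/w2.png

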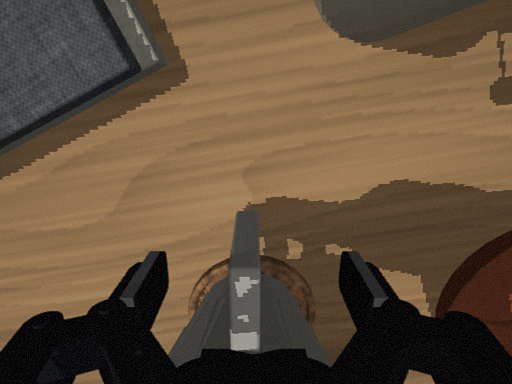

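The wrist view shows the handle bar at column 245 between the fingers at 165 and 342, so it sits about 3 mm off centre. I'll correct that and close.

>>> play_rows(
  xyz=[
    [1.5,-3,0],
    [1.5,-3,0],
    [1.5,-3,0],
    [1.5,-3,0],
    [1.5,-3,0],
    [1.5,-3,0],
    [1.5,-3,0],
    [1.5,-3,0],
    [1.5,-3,0],
    [1.5,-3,0],
  ],
  rot=[
    [0,0,0],
    [0,0,0],
    [0,0,0],
    [0,0,0],
    [0,0,0],
    [0,0,0],
    [0,0,0],
    [0,0,0],
    [0,0,0],
    [0,0,0],
  ],
  grip=[1,0.7,0.4,0,0,0,0,0,0,0],
)

```text
time_s: 4.0
eef_pos: [0.6189, 0.0878, 0.0854]
eef_rot: [-0.0, 0.996, -0.086, 0.0]
wrist_force: [1.4, 1.7, 1.8]
opening: 0.158
grasp_force: 59.4
```

```bash
python3 - <<'E'
from h import *
goal([.618,.087,.085],frame(-10))
o,T=pose()
# arc in tool frame; jug centre assumed 95 mm along -x tool
c0=np.array([.5255,.102,T[2,3]])
rel=T[:3,3]-c0; print('handle rel',rel.round(4),np.degrees(np.arctan2(rel[1],rel[0])))
for a in np.arange(10,99,8.8):
    Rz=R.from_euler('z',a,degrees=True).as_matrix()
    print(round(a,1),(T[:3,:3].T@(c0+Rz@rel-T[:3,3])*1000).round(1), R.from_matrix(T[:3,:3].T@Rz@T[:3,:3]).as_rotvec().round(3))
E
```

```text
t 4.0 q [-0.05  0.47  1.59  0.    1.08  1.7 ] p [0.6189 0.0878 0.0854] F [1.4 1.7 1.8] op 0.158 59.4
shift mm [-0.8  1.   0.4] rot [-0.    -0.     0.001]
handle rel [ 0.0934 -0.0142  0.    ] -8.63911670041225
10.0 [ -1.8 -16.4   0. ] [ 0.    -0.    -0.175]
18.8 [ -5.7 -30.3   0. ] [ 0.    -0.    -0.328]
27.6 [-11.7 -43.5   0. ] [ 0.    -0.    -0.482]
36.4 [-19.7 -55.6   0. ] [ 0.    -0.    -0.635]
45.2 [-29.4 -66.4   0. ] [ 0.    -0.    -0.789]
54.0 [-40.7 -75.5  -0. ] [ 0.    -0.    -0.942]
62.8 [-53.2 -82.9  -0. ] [ 0.    -0.    -1.096]
71.6 [-66.7 -88.2  -0. ] [ 0.   -0.   -1.25]
80.4 [-80.8 -91.4  -0. ] [ 0.    -0.    -1.403]
89.2 [-95.3 -92.4  -0. ] [ 0.    -0.    -1.557]
98.0 [-109.7  -91.1   -0. ] [ 0.   -0.   -1.71]
```

>>> play_rows(
  xyz=[
    [-0.4,-6.6,0],
    [-2.5,-19.5,0],
    [-6.6,-32.8,0],
    [-12.7,-45.3,0],
    [-21,-57.5,0],
    [-30.7,-67.6,0],
    [-41.6,-76.2,0],
    [-53.8,-83.1,0],
    [-66.8,-88.1,0],
    [-80.8,-91.4,0],
  ],
  rot=[
    [0,0,-0.07],
    [0,0,-0.209],
    [0,0,-0.358],
    [0,0,-0.506],
    [0,0,-0.663],
    [0,0,-0.812],
    [0,0,-0.96],
    [0,0,-1.108],
    [0,0,-1.257],
    [0,0,-1.403],
  ],
  grip=[0,0,0,0,0,0,0,0,0,0],
)

```text
time_s: 5.25
eef_pos: [0.555, 0.1919, 0.0855]
eef_rot: [0.0, 0.815, 0.579, 0.0]
wrist_force: [0.9, 0.8, 0.4]
opening: 0.159
grasp_force: 59.3
```

```bash
python3 - <<'E'
from h import *
a=98+(-8.6-1); 
goal(np.array([.5255,.102,.0854])+np.array([.0945*np.cos(np.radians(89)),.0945*np.sin(np.radians(89)),0]),frame(88))
E
```

```text
t 5.25 q [ 0.13  0.4   1.69 -0.    1.05  0.47] p [0.555  0.1919 0.0855] F [0.9 0.8 0.4] op 0.159 59.3
shift mm [ -4.9 -27.8   0. ] rot [ 0.001 -0.    -0.301]
```

>>> play_rows(
  xyz=[
    [-0.4,-5,0],
    [-1.3,-14,0],
    [-3,-21,0],
    [-4.9,-27.8,0],
    [-4.9,-27.8,0],
    [-4.9,-27.8,0],
    [-4.9,-27.8,0],
    [-4.9,-27.8,0],
    [-4.9,-27.8,0],
    [-4.9,-27.8,0],
  ],
  rot=[
    [0,0,-0.055],
    [0,0,-0.15],
    [0,0,-0.225],
    [0,0,-0.3],
    [0,0,-0.3],
    [0,0,-0.3],
    [0,0,-0.3],
    [0,0,-0.3],
    [0,0,-0.3],
    [0,0,-0.3],
  ],
  grip=[0,0,0,0,0,0,0.3,0.7,1,1],
)

```text
time_s: 6.5
eef_pos: [0.5271, 0.1963, 0.0852]
eef_rot: [-0.0, 0.721, 0.692, -0.0]
wrist_force: [-0.3, 0.6, -1.0]
opening: 0.917
grasp_force: 0.0
```

```bash
python3 - <<'E'
from h import *
goal([.527,.197,.085],frame(88))
c,P,K,E=cloud('top');np.savez('top2.npz',c=c,P=P)
c2,P2,_,_=cloud('wrist');np.savez('w3.npz',c=c2,P=P2)
cv2.imwrite('pics/t2.png',np.hstack([cv2.resize(c[130:260,130:340,::-1],(420,260)),cv2.resize(c2[...,::-1],(347,260))]))
E
```

```text
t 6.5 q [ 0.15  0.36  1.76 -0.    1.03  0.19] p [0.5271 0.1963 0.0852] F [-0.3  0.6 -1. ] op 0.917 0.0
shift mm [ 0.6 -0.1  0.2] rot [-0.     0.    -0.006]
```

View pics/t2.png

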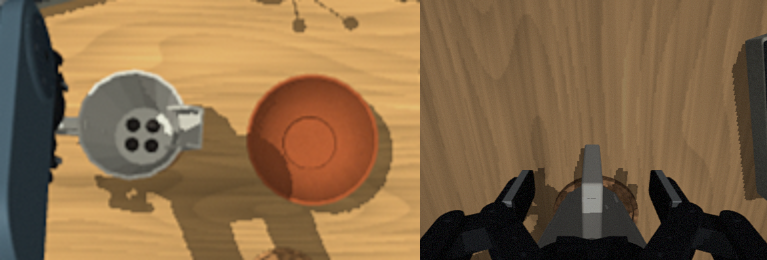

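The spout at (190,127) now points at the dish, centred at (312,140). I'll confirm that with numbers and plan the tilted regrasp.

```bash
python3 - <<'E'
from h import *
def fit(p):
    A=np.c_[2*p[:,:2],np.ones(len(p))];s=np.linalg.lstsq(A,(p[:,:2]**2).sum(1),rcond=None)[0]
    return s[:2].round(4),np.sqrt(s[2]+s[0]**2+s[1]**2).round(4),len(p)
Z=np.load('top2.npz');X=Z['P'].reshape(-1,3);C=Z['c'].reshape(-1,3).astype(int)
r=np.linalg.norm(X[:,:2]-[.5245,.103],axis=1);g=(C.max(1)-C.min(1)<30)
print('rim',fit(X[g&(X[:,2]>.103)&(X[:,2]<.114)&(r<.07)&(X[:,1]<.15)]))
s=X[g&(X[:,2]>.08)&(X[:,2]<.12)&(r>.063)&(X[:,1]<.06)&(X[:,1]>.02)];print('spout',s.mean(0),s.min(0),s.max(0),len(s))
r=np.linalg.norm(X[:,:2]-[.5255,.102],axis=1)
p=X[(X[:,2]>.006)&(X[:,2]<.016)&(r>.042)&(r<.056)];print('coaster',fit(p))
Z=np.load('w3.npz');X=Z['P'].reshape(-1,3);C=Z['c'].reshape(-1,3).astype(int)
g=(C.max(1)-C.min(1)<40);h=X[g&(X[:,2]>.094)&(X[:,2]<.103)&(X[:,1]>.17)&(abs(X[:,0]-.527)<.02)];print('bar',h.mean(0),h.min(0),h.max(0))
r=np.linalg.norm(X[:,:2]-[.5255,.102],axis=1)
p=X[(X[:,2]>.006)&(X[:,2]<.014)&(r>.042)&(r<.058)];print('coaster',fit(p))
# infer kinematics: fit simple model from log
L=[json.loads(l) for l in open('log.jsonl')]
q=np.array([l[0] for l in L]);T=np.array([l[1] for l in L])
from scipy.optimize import least_squares
q=np.vstack([[-1.394,.181,1.607,0,1.354,-.206],q]);pp=np.vstack([[.215,-.533,.25],T[:,:3,3]])
def fk(x,q):
    h,a,L1,L2,d,e,l=x;out=[]
    for k in q:
        B=R.from_euler('z',k[0]); s1=k[1];s2=k[1]+k[2]
        w=np.array([a,d,h])+L1*np.array([np.sin(s1),0,np.cos(s1)])+e*np.array([-np.cos(s2),0,np.sin(s2)])*1+L2*np.array([np.sin(s2),0,np.cos(s2)])
        w=w+np.array([0,0,-l]) ; out.append(B.apply(w))
    return np.array(out)
f=least_squares(lambda x:(fk(x,q)-pp).ravel(),[.3,0,.4,.4,.12,0,.2]);print(f.x.round(3),abs(f.fun).max())
E
```

```text
rim (array([0.5232, 0.1026]), np.float64(0.0576), 249)
spout [0.52140672 0.03398045 0.10357454] [0.49709153 0.02387352 0.09253174] [0.74073403 0.0452677  0.11971214] 144
coaster (array([0.512, 0.088]), np.float64(0.0298), 16)
bar [0.52658872 0.19034185 0.09751656] [0.51894802 0.1700016  0.09400665] [0.53425178 0.20773853 0.0994238 ]
coaster (array([0.528 , 0.1033]), np.float64(0.0482), 1218)
[-0.212  0.     0.436  0.514  0.118 -0.083 -0.225] 0.0004247214835797486
```

>>> play_rows(
  xyz=[
    [1,0,0],
    [1,0,1],
    [1,0,3],
    [1,0,6],
    [1,0,9],
    [1,0,12],
    [1,0,15],
    [1,0,15],
    [1,0,15],
    [1,0,15],
  ],
  rot=[
    [0,-0.07,0],
    [0,-0.2,0],
    [0,-0.35,0],
    [0,-0.5,0],
    [0,-0.62,0],
    [0,-0.72,0],
    [0,-0.785,0],
    [0,-0.785,0],
    [0,-0.785,0],
    [0,-0.785,0],
  ],
  grip=[1,1,1,1,1,1,1,1,1,1],
)

```text
time_s: 7.85
eef_pos: [0.5276, 0.1972, 0.071]
eef_rot: [0.265, 0.667, 0.64, -0.275]
wrist_force: [0.2, 0.3, -0.1]
opening: 0.996
grasp_force: 0.0
```

```bash
python3 - <<'E'
from h import *
goal([.527,.197,.070],frame(88,-45))
goal([.527,.197,.070],frame(88,-52))
c,P,K,E=cloud('scene');c2,P2,_,_=cloud('wrist')
cv2.imwrite('pics/t3.png',np.hstack([cv2.resize(c[100:260,200:420,::-1],(440,320)),cv2.resize(c2[...,::-1],(360,270)).repeat(1,0)[:320] if 0 else cv2.resize(c2[...,::-1],(360,320))]))
E
```

```text
t 7.85 q [ 0.48  0.71  1.46 -0.67  1.46  0.76] p [0.5276 0.1972 0.071 ] F [ 0.2  0.3 -0.1] op 0.996 0.0
shift mm [ 0.6 -0.6  0.9] rot [-0.004 -0.002 -0.006]
t 7.85 q [ 0.48  0.71  1.46 -0.67  1.46  0.76] p [0.5276 0.1972 0.071 ] F [ 0.2  0.3 -0.1] op 0.996 0.0
shift mm [ 0.6 -0.6  0.9] rot [-0.004 -0.124 -0.005]
```

View pics/t3.png

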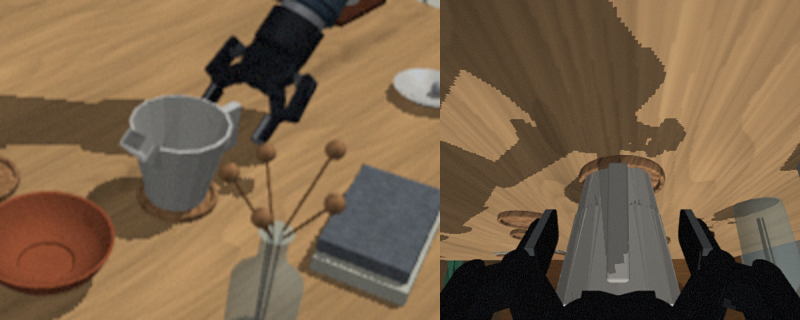

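The bar at column 617 is centred between the fingers at 553 and 682, and the jug is standing in its coaster. Closing now.

>>> play_rows(
  xyz=[
    [0,0,0],
    [0,0,0],
    [0,0,0],
    [0,0,0],
    [0,0,0],
    [0,0,0],
    [0,0,0],
    [0,0,0],
    [0,0,0],
    [0,0,0],
  ],
  rot=[
    [0,0,0],
    [0,0,0],
    [0,0,0],
    [0,0,0],
    [0,0,0],
    [0,0,0],
    [0,0,0],
    [0,0,0],
    [0,0,0],
    [0,0,0],
  ],
  grip=[0.7,0.4,0,0,0,0,0,0,0,0],
)

```text
time_s: 9.2
eef_pos: [0.5272, 0.1975, 0.0704]
eef_rot: [0.265, 0.667, 0.64, -0.276]
wrist_force: [0.2, 0.2, 1.4]
opening: 0.155
grasp_force: 58.7
```

```bash
cat > kin.py <<'E'
from h import *
from scipy.optimize import least_squares
L=[json.loads(l) for l in open('log.jsonl')]
Q=np.array([l[0] for l in L]);TT=np.array([l[1] for l in L])
def fk(x,k,s4=1):
    h,L1,L2,d,e,l=x
    B=R.from_euler('z',k[0]);A=B*R.from_euler('y',k[1]);F=A*R.from_euler('y',k[2]);W=F*R.from_euler('z',s4*k[3])*R.from_euler('y',k[4])*R.from_euler('z',k[5]+np.pi/2)
    return B.apply([0,d,h])+A.apply([0,0,L1])+F.apply([e,0,L2])+W.apply([0,0,l]),W
def fitk():
    best=None
    for s4 in (1,-1):
        f=least_squares(lambda x:np.concatenate([fk(x,k,s4)[0]-T[:3,3] for k,T in zip(Q,TT)]),[.3,.43,.5,.118,.08,.2])
        er=max(np.linalg.norm(fk(f.x,k,s4)[1].as_matrix()-T[:3,:3]) for k,T in zip(Q,TT))
        if best is None or abs(f.fun).max()+er<best[2]: best=(f.x,s4,abs(f.fun).max()+er)
    return best
def ik(m,p,Rg,q0):
    g=R.from_matrix(Rg)
    f=least_squares(lambda q:np.concatenate([(fk(m[0],q,m[1])[0]-p)*3,(g.inv()*fk(m[0],q,m[1])[1]).as_rotvec()]),np.clip(q0,lo+1e-3,hi-1e-3),bounds=(lo,hi))
    return f.x,np.sqrt(2*f.cost)
lo=np.array([-2.99,-.89,.3,-1.14,0,-3.12]);hi=np.array([2.99,2.07,2.58,4.28,2.63,3.12])
E
python3 - <<'E'
from kin import *
o,T=log();print(o['time_s'],T[:3,3].round(4),o['wrist_force'],o['opening'],o['grasp_force'])
import kin
m=fitk();print(m)
# grasp: jug frame relative to tool at grasp; jug upright with handle dir a
a=np.radians(88.5);J=np.array([.5245,.1027,.004]);xj=-np.array([np.cos(a),np.sin(a),0]);zj=np.array([0,0,1.]);yj=np.cross(zj,xj)
TJ=np.eye(4);TJ[:3,:3]=np.c_[xj,yj,zj];TJ[:3,3]=J
G=np.linalg.inv(TJ)@T; np.save('G.npy',G); np.save('TJ0.npy',TJ); print('tcp in jug',G[:3,3].round(4))
lipw=np.array([.076,0,.101])
def jugpose(th,lip):
    Rj=TJ[:3,:3]@R.from_euler('y',th,degrees=True).as_matrix();A=np.eye(4);A[:3,:3]=Rj;A[:3,3]=lip-Rj@lipw;return A
q=np.array(o['q']);lip0=TJ[:3,3]+TJ[:3,:3]@lipw;D=np.array([.516,-.103])
for th,lip in [(0,lip0+[0,0,.10]),(0,[*(D-[0,-.04]),.20]),(20,[*(D-[0,-.02]),.18]),(40,[*D,.15]),(60,[*D,.13]),(80,[*D,.11]),(100,[*D,.11]),(120,[*D,.11]),(130,[*D,.11])]:
    W=jugpose(th,np.array(lip))@G;q,e=ik(m,W[:3,3],W[:3,:3],q);print(th,W[:3,3].round(3),q.round(2),e.round(4))
E
```

```text
9.2 [0.5272 0.1975 0.0704] [0.15329846 0.18745337 1.42965923] 0.15469322767214605 58.684580630674645
(array([0.3134, 0.4382, 0.5145, 0.1178, 0.0855, 0.2999]), 1, np.float64(4.4437176528849893e-10))
tcp in jug [-0.0948  0.0002  0.0664]
0 [0.527 0.197 0.17 ] [ 0.48  0.57  1.45 -0.66  1.58  0.67] 0.0
0 [0.521 0.108 0.165] [ 0.35  0.47  1.61 -0.72  1.46  0.62] 0.0
20 [0.521 0.089 0.206] [ 0.18  0.24  1.69 -0.44  1.34  0.35] 0.0
40 [0.52  0.05  0.233] [-0.08  0.1   1.74 -0.09  1.31 -0.02] 0.0
60 [0.519 0.012 0.261] [-0.35  0.07  1.73  0.25  1.44 -0.36] 0.0
80 [ 0.518 -0.039  0.272] [-0.6   0.17  1.68  0.5   1.65 -0.62] 0.0
100 [ 0.516 -0.099  0.284] [-0.78  0.37  1.57  0.67  1.9  -0.77] 0.0
120 [ 0.515 -0.158  0.275] [-0.89  0.62  1.44  0.82  2.14 -0.83] 0.0
130 [ 0.514 -0.186  0.263] [-0.93  0.76  1.37  0.89  2.25 -0.83] 0.0
```

```bash
cat > plan.py <<'E'
from kin import *
G=np.load('G.npy');TJ=np.load('TJ0.npy');lipw=np.array([.076,0,.101]);lip0=TJ[:3,3]+TJ[:3,:3]@lipw
def jugpose(th,lip):
    A=np.eye(4);A[:3,:3]=TJ[:3,:3]@R.from_euler('y',th,degrees=True).as_matrix();A[:3,3]=np.array(lip)-A[:3,:3]@lipw;return A
def show(wps,T0=None):
    T=log()[1] if T0 is None else T0
    for th,lip in wps:
        W=jugpose(th,lip)@G
        print(th,np.round(lip,3),'->',(T[:3,:3].T@(W[:3,3]-T[:3,3])*1000).round(0),R.from_matrix(T[:3,:3].T@W[:3,:3]).as_rotvec().round(3))
    return W
E
python3 - <<'E'
from plan import *
l=lip0
W=show([(0,l+[0,0,.003]),(0,l+[0,0,.012]),(0,l+[0,0,.03]),(0,l+[0,0,.055]),(0,l+[0,-.005,.08]),(0,l+[-.001,-.025,.09]),(5,[.519,-.025,.19]),(12,[.518,-.05,.185]),(20,[.517,-.065,.175]),(28,[.516,-.075,.165])])
print()
W=show([(36,[.516,-.082,.155]),(43,[.516,-.088,.145]),(50,[.516,-.088,.135]),(56,[.516,-.088,.125]),(62,[.516,-.088,.115]),(68,[.516,-.088,.105]),(74,[.516,-.088,.097]),(80,[.516,-.088,.09]),(86,[.516,-.088,.088]),(92,[.516,-.088,.088])],W)
E
```

```text
0 [0.523 0.027 0.108] -> [-2.  0. -2.] [-0.  0. -0.]
0 [0.523 0.027 0.117] -> [-8.  0. -8.] [-0.  0. -0.]
0 [0.523 0.027 0.135] -> [-21.   0. -21.] [-0.  0. -0.]
0 [0.523 0.027 0.16 ] -> [-39.   0. -39.] [-0.  0. -0.]
0 [0.523 0.022 0.185] -> [-60.   0. -53.] [-0.  0. -0.]
0 [0.522 0.002 0.195] -> [-81.   0. -46.] [-0.  0. -0.]
5 [ 0.519 -0.025  0.19 ] -> [-106.   -1.  -36.] [ 0.001  0.087 -0.001]
12 [ 0.518 -0.05   0.185] -> [-134.   -1.  -30.] [ 0.002  0.209 -0.002]
20 [ 0.517 -0.065  0.175] -> [-156.   -2.  -28.] [ 0.004  0.349 -0.004]
28 [ 0.516 -0.075  0.165] -> [-177.   -2.  -27.] [ 0.005  0.489 -0.005]

36 [ 0.516 -0.082  0.155] -> [-19.   0.  -8.] [ 0.001  0.14  -0.001]
43 [ 0.516 -0.088  0.145] -> [-36.   1. -11.] [ 0.003  0.262 -0.003]
50 [ 0.516 -0.088  0.135] -> [-50.   1. -15.] [ 0.004  0.384 -0.004]
56 [ 0.516 -0.088  0.125] -> [-63.   1. -15.] [ 0.005  0.489 -0.005]
62 [ 0.516 -0.088  0.115] -> [-76.   1. -13.] [ 0.006  0.593 -0.006]
68 [ 0.516 -0.088  0.105] -> [-91.   1. -10.] [ 0.007  0.698 -0.007]
74 [ 0.516 -0.088  0.097] -> [-106.    1.   -6.] [ 0.008  0.803 -0.008]
80 [ 0.516 -0.088  0.09 ] -> [-122.    2.   -2.] [ 0.01   0.907 -0.009]
86 [ 0.516 -0.088  0.088] -> [-140.    2.   -1.] [ 0.011  1.012 -0.011]
92 [ 0.516 -0.088  0.088] -> [-158.    2.    1.] [ 0.012  1.117 -0.012]
```

>>> play_rows(
  xyz=[
    [-2,0,-2],
    [-8,0,-8],
    [-21,0,-21],
    [-39,0,-39],
    [-60,0,-53],
    [-81,0,-46],
    [-106,-1,-36],
    [-134,-1,-30],
    [-156,-2,-28],
    [-177,-2,-27],
  ],
  rot=[
    [0,0,0],
    [0,0,0],
    [0,0,0],
    [0,0,0],
    [0,0,0],
    [0,0,0],
    [0.001,0.087,-0.001],
    [0.002,0.209,-0.002],
    [0.004,0.349,-0.004],
    [0.005,0.489,-0.005],
  ],
  grip=[0,0,0,0,0,0,0,0,0,0],
)

```text
time_s: 10.45
eef_pos: [0.5198, 0.0899, 0.2151]
eef_rot: [0.099, 0.713, 0.686, -0.107]
wrist_force: [0.1, 0.2, -3.6]
opening: 0.157
grasp_force: 58.7
```

```bash
python3 - <<'E'
from plan import *
goal([0,0,0])
show([(36,[.516,-.082,.155]),(50,[.516,-.088,.135]),(92,[.516,-.088,.088])])
c,P,_,_=cloud('scene');cv2.imwrite('pics/t4.png',cv2.resize(c[60:300,150:430,::-1],(560,480)))
E
```

```text
t 10.45 q [ 0.11  0.18  1.71 -0.3   1.32  0.23] p [0.5198 0.0899 0.2151] F [ 0.1  0.2 -3.6] op 0.157 58.7
shift mm [ -42.8 -514.4  241.2] rot None
36 [ 0.516 -0.082  0.155] -> [-16.   1.  -8.] [ 0.001  0.136 -0.002]
50 [ 0.516 -0.088  0.135] -> [-48.   1. -15.] [ 0.004  0.38  -0.004]
92 [ 0.516 -0.088  0.088] -> [-156.    3.    0.] [ 0.012  1.113 -0.012]
```

View pics/t4.png

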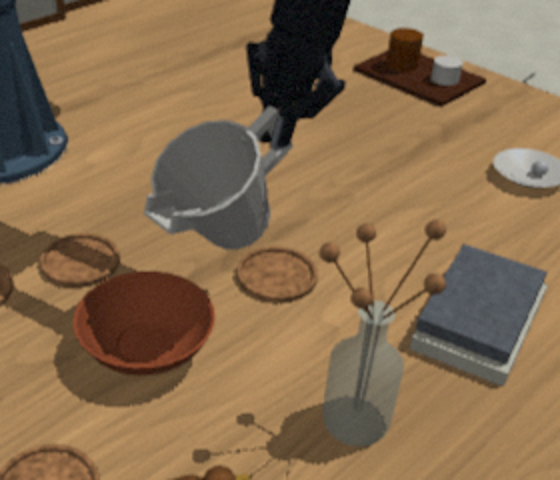

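The jug is held level-sided in the air and tilting towards the dish, with its spout at (165,213). The coaster at (277,273) is now fully visible. Pouring.

>>> play_rows(
  xyz=[
    [-19,0,-8],
    [-36,1,-11],
    [-50,1,-15],
    [-63,1,-15],
    [-76,1,-13],
    [-91,1,-10],
    [-106,1,-6],
    [-122,2,-2],
    [-140,2,-1],
    [-158,2,1],
  ],
  rot=[
    [0.001,0.14,-0.001],
    [0.003,0.262,-0.003],
    [0.004,0.384,-0.004],
    [0.005,0.489,-0.005],
    [0.006,0.593,-0.006],
    [0.007,0.698,-0.007],
    [0.008,0.803,-0.008],
    [0.01,0.907,-0.009],
    [0.011,1.012,-0.011],
    [0.012,1.117,-0.012],
  ],
  grip=[0,0,0,0,0,0,0,0,0,0],
)

```text
time_s: 11.75
eef_pos: [0.5159, -0.0613, 0.2593]
eef_rot: [-0.284, 0.659, 0.637, 0.281]
wrist_force: [0.3, 0.2, -4.6]
opening: 0.155
grasp_force: 59.2
```

```bash
python3 - <<'E'
from plan import *
goal([0,0,0])
W=show([(95,[.516,-.09,.088]),(100,[.516,-.09,.088]),(106,[.516,-.09,.09]),(112,[.516,-.09,.09])])
def fit(p):
    A=np.c_[2*p[:,:2],np.ones(len(p))];s=np.linalg.lstsq(A,(p[:,:2]**2).sum(1),rcond=None)[0]
    return s[:2].round(4),np.sqrt(s[2]+s[0]**2+s[1]**2).round(4),len(p)
for n in ['scene','top']:
    c,P,_,_=cloud(n);X=P.reshape(-1,3);r=np.linalg.norm(X[:,:2]-[.527,.1015],axis=1)
    p=X[(X[:,2]>.0075)&(X[:,2]<.013)&(r>.04)&(r<.06)];print(n,fit(p))
    cv2.imwrite(f'pics/p_{n}.png',cv2.resize(c[60:300,100:430,::-1],(660,480)))
E
```

```text
t 11.75 q [-0.7   0.29  1.66  0.61  1.76 -0.73] p [ 0.5159 -0.0613  0.2593] F [ 0.3  0.2 -4.6] op 0.155 59.2
shift mm [-163.5 -512.9  217.4] rot None
95 [ 0.516 -0.09   0.088] -> [-5.  1. -8.] [-0.001  0.051 -0.002]
100 [ 0.516 -0.09   0.088] -> [-14.   1. -20.] [ 0.     0.138 -0.003]
106 [ 0.516 -0.09   0.09 ] -> [-26.   1. -34.] [ 0.002  0.243 -0.004]
112 [ 0.516 -0.09   0.09 ] -> [-40.   1. -46.] [ 0.003  0.348 -0.005]
scene (array([0.5283, 0.1001]), np.float64(0.0488), 198)
top (array([0.5284, 0.1019]), np.float64(0.0486), 268)
```

View pics/p_scene.png

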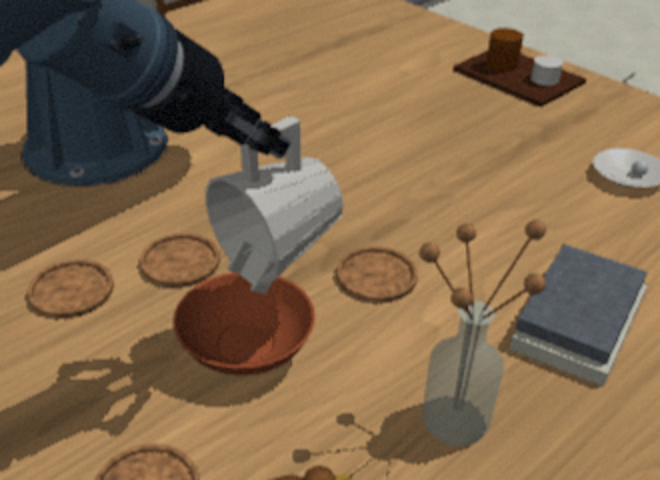

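The jug is at about 93° with its lip over the dish at (262,285), and no beads are out yet. Tipping on.

>>> play_rows(
  xyz=[
    [-5,0,-7],
    [-10,0,-14],
    [-14,0,-20],
    [-20,0,-27],
    [-26,0,-34],
    [-33,0,-40],
    [-40,0,-46],
    [-40,0,-46],
    [-40,0,-46],
    [-40,0,-46],
  ],
  rot=[
    [0,0.05,0],
    [0,0.09,0],
    [0,0.138,0],
    [0,0.19,0],
    [0,0.243,0],
    [0,0.295,0],
    [0,0.348,0],
    [0,0.348,0],
    [0,0.348,0],
    [0,0.348,0],
  ],
  grip=[0,0,0,0,0,0,0,0,0,0],
)

```text
time_s: 13.1
eef_pos: [0.5158, -0.1205, 0.2621]
eef_rot: [-0.389, 0.6, 0.58, 0.391]
wrist_force: [0.3, -0.2, -3.9]
opening: 0.158
grasp_force: 59.4
```

```bash
python3 - <<'E'
from plan import *
goal([0,0,0])
W=show([(118,[.516,-.09,.092]),(124,[.516,-.09,.092])])
a=cloud('scene')[0];b=cloud('top')[0]
cv2.imwrite('pics/p2.png',np.hstack([cv2.resize(a[150:270,160:310,::-1],(450,360)),cv2.resize(b[150:250,230:340,::-1],(340,360))]))
E
```

```text
t 13.1 q [-0.84  0.52  1.53  0.76  2.   -0.83] p [ 0.5158 -0.1205  0.2621] F [ 0.3 -0.2 -3.9] op 0.158 59.4
shift mm [-205.7 -514.8  204.6] rot None
118 [ 0.516 -0.09   0.092] -> [-10.  -0. -16.] [ 0.005  0.106 -0.003]
124 [ 0.516 -0.09   0.092] -> [-23.  -0. -30.] [ 0.006  0.211 -0.004]
```

View pics/p2.png

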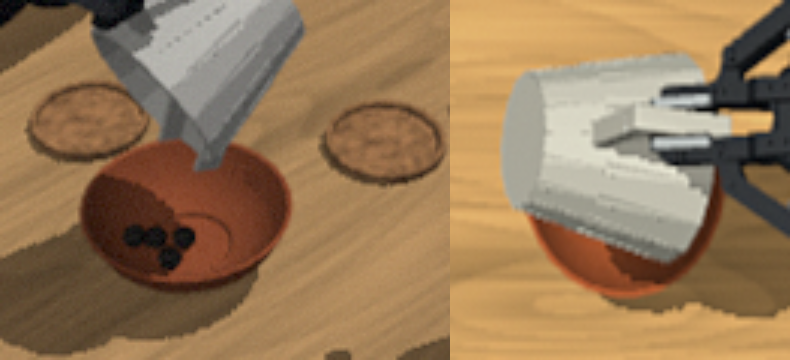

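All four beads lie in the dish, at (135,237), (155,237), (183,237) and (170,259). Bringing the jug back.

```bash
python3 - <<'E'
from plan import *
W=show([(109,[.516,-.09,.095]),(102,[.516,-.088,.105]),(94,[.516,-.088,.115]),(86,[.516,-.088,.125]),(78,[.516,-.085,.135]),(70,[.516,-.085,.145]),(62,[.516,-.08,.15]),(54,[.516,-.075,.155]),(45,[.516,-.07,.16]),(36,[.517,-.065,.17])])
print()
l=lip0+[.003,-.001,0]
W=show([(28,[.517,-.055,.175]),(20,[.518,-.04,.18]),(12,[.519,-.02,.18]),(5,[.522,.002,.175]),(0,l+[0,-.01,.07]),(0,l+[0,0,.06]),(0,l+[0,0,.05]),(0,l+[0,0,.04]),(0,l+[0,0,.03]),(0,l+[0,0,.03])],W)
E
```

```text
109 [ 0.516 -0.09   0.095] -> [ 8. -0.  5.] [ 0.003 -0.051 -0.001]
102 [ 0.516 -0.088  0.105] -> [28. -1. 22.] [ 0.001 -0.173 -0.   ]
94 [ 0.516 -0.088  0.115] -> [45. -1. 41.] [-0.    -0.313  0.001]
86 [ 0.516 -0.088  0.125] -> [59. -1. 61.] [-0.002 -0.452  0.002]
78 [ 0.516 -0.085  0.135] -> [71. -1. 84.] [-0.003 -0.592  0.003]
70 [ 0.516 -0.085  0.145] -> [ 79.  -1. 104.] [-0.005 -0.731  0.005]
62 [ 0.516 -0.08   0.15 ] -> [ 80.  -1. 130.] [-0.007 -0.871  0.006]
54 [ 0.516 -0.075  0.155] -> [ 78.  -1. 156.] [-0.008 -1.011  0.007]
45 [ 0.516 -0.07   0.16 ] -> [ 71.  -1. 182.] [-0.01  -1.168  0.008]
36 [ 0.517 -0.065  0.17 ] -> [ 66.   1. 205.] [-0.012 -1.325  0.01 ]

28 [ 0.517 -0.055  0.175] -> [21. -0. 15.] [-0.001 -0.14   0.001]
20 [ 0.518 -0.04   0.18 ] -> [44.  0. 30.] [-0.003 -0.279  0.003]
12 [ 0.519 -0.02   0.18 ] -> [69.  1. 51.] [-0.004 -0.419  0.004]
5 [0.522 0.002 0.175] -> [94.  3. 73.] [-0.006 -0.541  0.006]
0 [0.526 0.016 0.175] -> [108.   6.  86.] [-0.007 -0.628  0.007]
0 [0.526 0.026 0.165] -> [119.   6.  94.] [-0.007 -0.628  0.007]
0 [0.526 0.026 0.155] -> [121.   6. 104.] [-0.007 -0.628  0.007]
0 [0.526 0.026 0.145] -> [123.   6. 114.] [-0.007 -0.628  0.007]
0 [0.526 0.026 0.135] -> [124.   6. 124.] [-0.007 -0.628  0.007]
0 [0.526 0.026 0.135] -> [124.   6. 124.] [-0.007 -0.628  0.007]
```

>>> play_rows(
  xyz=[
    [8,0,5],
    [28,-1,22],
    [45,-1,41],
    [59,-1,61],
    [71,-1,84],
    [79,-1,104],
    [80,-1,130],
    [78,-1,156],
    [71,-1,182],
    [66,1,205],
  ],
  rot=[
    [0.003,-0.051,-0.001],
    [0.001,-0.173,0],
    [0,-0.313,0.001],
    [-0.002,-0.452,0.002],
    [-0.003,-0.592,0.003],
    [-0.005,-0.731,0.005],
    [-0.007,-0.871,0.006],
    [-0.008,-1.011,0.007],
    [-0.01,-1.168,0.008],
    [-0.012,-1.325,0.01],
  ],
  grip=[0,0,0,0,0,0,0,0,0,0],
)

```text
time_s: 14.45
eef_pos: [0.5211, 0.095, 0.2428]
eef_rot: [0.052, 0.718, 0.691, -0.06]
wrist_force: [-0.6, -0.5, -3.4]
opening: 0.155
grasp_force: 59.0
```

>>> play_rows(
  xyz=[
    [21,0,15],
    [44,0,30],
    [69,1,51],
    [94,3,73],
    [108,6,86],
    [119,6,94],
    [121,6,104],
    [123,6,114],
    [124,6,124],
    [124,6,124],
  ],
  rot=[
    [-0.001,-0.14,0.001],
    [-0.003,-0.279,0.003],
    [-0.004,-0.419,0.004],
    [-0.006,-0.541,0.006],
    [-0.007,-0.628,0.007],
    [-0.007,-0.628,0.007],
    [-0.007,-0.628,0.007],
    [-0.007,-0.628,0.007],
    [-0.007,-0.628,0.007],
    [-0.007,-0.628,0.007],
  ],
  grip=[0,0,0,0,0,0,0,0,0,0],
)

```text
time_s: 15.7
eef_pos: [0.5301, 0.1957, 0.0999]
eef_rot: [0.264, 0.667, 0.639, -0.276]
wrist_force: [-0.9, 0.2, -3.9]
opening: 0.154
grasp_force: 59.2
```

```bash
python3 - <<'E'
from plan import *
goal([0,0,0])
l=lip0+[.003,-.001,0]
show([(0,l+[0,0,.02]),(0,l+[0,0,.005]),(0,l+[0,0,.0])])
def fit(p):
    A=np.c_[2*p[:,:2],np.ones(len(p))];s=np.linalg.lstsq(A,(p[:,:2]**2).sum(1),rcond=None)[0]
    return s[:2].round(4),np.sqrt(s[2]+s[0]**2+s[1]**2).round(4),len(p)
for n in ['scene','top']:
    c,P,_,_=cloud(n);X=P.reshape(-1,3);C=c.reshape(-1,3).astype(int);r=np.linalg.norm(X[:,:2]-[.527,.1015],axis=1)
    g=X[(C.max(1)-C.min(1)<30)&(r<.064)&(X[:,2]>.132)&(X[:,2]<.15)];A=np.c_[g[:,:2],np.ones(len(g))]
    print(n,fit(g),np.median(g[:,2]),'slope',np.linalg.lstsq(A,g[:,2],rcond=None)[0].round(3))
E
```

```text
t 15.7 q [ 0.47  0.67  1.45 -0.66  1.49  0.73] p [0.5301 0.1957 0.0999] F [-0.9  0.2 -3.9] op 0.154 59.2
shift mm [ -83.4 -521.   225.5] rot None
0 [0.526 0.026 0.125] -> [7. 0. 6.] [-0.003 -0.001 -0.   ]
0 [0.526 0.026 0.11 ] -> [18.  0. 17.] [-0.003 -0.001 -0.   ]
0 [0.526 0.026 0.105] -> [21.  0. 20.] [-0.003 -0.001 -0.   ]
scene (array([0.5267, 0.0996]), np.float64(0.0584), 423) 0.13852535295576252 slope [0.006 0.    0.135]
top (array([0.5263, 0.1017]), np.float64(0.0579), 435) 0.140376255729031 slope [-0.023 -0.002  0.152]
```

>>> play_rows(
  xyz=[
    [3.5,0,3.5],
    [7,0,7],
    [10.5,0,10.5],
    [13.5,0,13.5],
    [16,0,16],
    [17.5,0,17.5],
    [18.5,0,18.5],
    [19.3,0,19.3],
    [20,0,20],
    [20.4,0,20.4],
  ],
  rot=[
    [0,0,0],
    [0,0,0],
    [0,0,0],
    [0,0,0],
    [0,0,0],
    [0,0,0],
    [0,0,0],
    [0,0,0],
    [0,0,0],
    [0,0,0],
  ],
  grip=[0,0,0,0,0,0,0,0,0,0],
)

```text
time_s: 17.05
eef_pos: [0.5305, 0.1966, 0.0717]
eef_rot: [0.264, 0.667, 0.64, -0.276]
wrist_force: [-0.4, 1.3, -2.9]
opening: 0.154
grasp_force: 59.4
```

>>> play_rows(
  xyz=[
    [0.2,0,0.2],
    [0.4,0,0.4],
    [0.6,0,0.6],
    [0.8,0,0.8],
    [0.8,0,0.8],
    [0.8,0,0.8],
    [0.8,0,0.8],
    [0.8,0,0.8],
    [0.8,0,0.8],
    [0.8,0,0.8],
  ],
  rot=[
    [0,0,0],
    [0,0,0],
    [0,0,0],
    [0,0,0],
    [0,0,0],
    [0,0,0],
    [0,0,0],
    [0,0,0],
    [0,0,0],
    [0,0,0],
  ],
  grip=[0,0,0,0,0,0,0,0,0,0],
)

```text
time_s: 18.3
eef_pos: [0.5307, 0.1966, 0.0707]
eef_rot: [0.264, 0.667, 0.64, -0.276]
wrist_force: [0.0, 4.8, 3.8]
opening: 0.156
grasp_force: 60.5
```

Contact is gentle. Releasing, then backing off.

>>> play_rows(
  xyz=[
    [0,0,0],
    [0,0,0],
    [0,0,0],
    [0,0,0],
    [0,0,0],
    [0,0,-15],
    [0,0,-40],
    [0,0,-80],
    [0,0,-120],
    [0,0,-150],
  ],
  rot=[
    [0,0,0],
    [0,0,0],
    [0,0,0],
    [0,0,0],
    [0,0,0],
    [0,0,0],
    [0,0,0],
    [0,0,0],
    [0,0,0],
    [0,0,0],
  ],
  grip=[0.3,0.6,1,1,1,1,1,1,1,1],
)

```text
time_s: 19.55
eef_pos: [0.5352, 0.3046, 0.1791]
eef_rot: [0.265, 0.667, 0.64, -0.274]
wrist_force: [-0.5, 0.0, -0.5]
opening: 1.003
grasp_force: 0.0
```

```bash
python3 - <<'E'
from plan import *
goal([0,0,0])
def fit(p):
    A=np.c_[2*p[:,:2],np.ones(len(p))];s=np.linalg.lstsq(A,(p[:,:2]**2).sum(1),rcond=None)[0]
    return s[:2].round(4),np.sqrt(s[2]+s[0]**2+s[1]**2).round(4),len(p)
ims=[]
for n in ['scene','top']:
    c,P,_,_=cloud(n);X=P.reshape(-1,3);C=c.reshape(-1,3).astype(int);r=np.linalg.norm(X[:,:2]-[.527,.1015],axis=1)
    g=X[(C.max(1)-C.min(1)<30)&(r<.064)&(X[:,2]>.103)&(X[:,2]<.118)];A=np.c_[g[:,:2],np.ones(len(g))]
    print(n,fit(g),np.median(g[:,2]),'slope',np.linalg.lstsq(A,g[:,2],rcond=None)[0].round(3))
    red=(C[:,0]>100)&(C[:,0]>2*C[:,1])&(abs(X[:,2]-.05)<.005);print('dish',fit(X[red]));ims.append(cv2.resize(c[100:290,130:400,::-1],(400,280)))
cv2.imwrite('pics/end.png',np.hstack(ims))
E
```

```text
t 19.55 q [ 0.6   0.71  1.21 -0.61  1.73  0.7 ] p [0.5352 0.3046 0.1791] F [-0.5  0.  -0.5] op 1.003 0.0
shift mm [-105.7 -522.6  356.4] rot None
scene (array([0.5273, 0.1012]), np.float64(0.0584), 423) 0.1100321307669836 slope [ 0.007 -0.003  0.106]
dish (array([ 0.5167, -0.1034]), np.float64(0.0756), 40)
top (array([0.5267, 0.1031]), np.float64(0.0579), 399) 0.1115869162148424 slope [-0.013 -0.011  0.119]
dish (array([ 0.5155, -0.1033]), np.float64(0.0753), 211)
```

View pics/end.png

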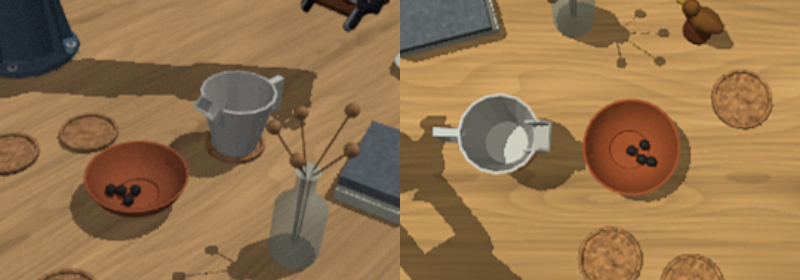

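The jug is upright in its coaster at about (0.527, 0.102), empty. The four beads are in the dish around (642,153) and the dish hasn't moved.

```bash
python3 -c "
from bench import ctrl
print(ctrl.hand_in())"
```

```text
the job is handed in; nothing more can be done
None
```

The job is handed in at about 20 s: I turned the jug to face the dish, all four beads are in the dish, the jug stands upright in its coaster about 2 mm off centre, and the dish, books, vase and bird were not touched; the hand-in gave no verdict.

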